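# Gauge the crevices of two bat boxes

## Robot

A 6-joint arm with a two-finger parallel gripper is mounted at the origin on the work surface. World frame = base frame: x ahead of the robot, y to its left, z up, the work surface at z = 0. Lengths are in m, angles in rad, forces in N, time in s.
With the tool pointing down it reaches from about 0.35 to 0.775 m from the base axis. Payload 5.5 kg.
Tool frame: the origin (TCP) lies between the finger pads; the fingertips stand 11 mm ahead of it and the grasp point (between the pads) lies 8 mm behind it (tips_ahead is the distance from the TCP to the fingertips, in m); z points along the fingers, y is the line along which they close (so a half turn about z gives the same grasp; the last joint's range is limited). The gripper opens to 85 mm and grips with 20 to 120 N. Pads are 22 mm wide; open, the fingers measure 114 mm over their backs; the gripper's body (76 mm by 85 mm) begins 54 mm behind the grasp point. The pads swing forward as they close: fully open they stand 13 mm farther back than shut.
Start: joints at [-1.427, 0.313, 0.046, 1.304, 0, 1.431], TCP at [0.161, -0.552, 0.242] pointing down, gripper open.
Joint ranges: [-2.76, 2.76], [-0.86, 1.69], [-1.03, 1.26], [-2.2, 2.34], [-1.47, 1.5], [-3.14, 3.14]. Speed limits (rad/s): [2.57, 2.57, 3.14, 3.14, 3.14, 3.14].

## Interface

Orientations are given as a unit quaternion [w, x, y, z].
In Python, from workcell import * gives the robot as it stands. The module is installed in compiled form; this text tells all that it offers.
- The arm moves only by the tool jog_arm, never from a script. Its argument "moves" is a list of rows, each an object with "fingers": the closure, from 0 (fully open) to 1 (shut); "slide": the shift along the tool's x, y, z in mm, a list of three; "angular": the turn, a rotation vector about the tool's x, y, z in degrees, a list of three. A call has 1 to 10 rows; each row is the pose to reach, as a shift and turn from the pose commanded when the call began, along the tool's axes at that moment; what a row does not reach only later rows make up. A row lasts 1/12 s, in which the tool goes at most 41.7 mm and 7.16 degrees, less where a joint would pass 70% of its speed; a pose out of reach is approached as far as the arm can. A call with a gripper value outside its range is refused whole. The fingers move at their own pace and stop on an object; "squeeze" is the grip in N (left out, the last holds). Time passes only in rows, so rows that repeat a pose let the fingers close. It gives the time, the measured TCP pose, the force, the opening and the grip force at its end, in the units of the state.
- get_state(): the state, without advancing time (a new reading comes with each control period).
- read_camera(name): name is "scene" or "top"; returns a dict with "color" (400x640x3 uint8, red, green, blue), "fovy" (degrees; the focal length in pixels is half the picture's height over the tangent of half this angle, whatever the lens; pixels are square), "cx", "cy" (the principal point, pixels), "world_from_camera" (4x4, takes a point from camera to world coordinates). Camera axes: x right, y down, z forward; pixel columns grow to the right and rows downward; lengths in m; the calibration is good to about 2 mm. A picture is of the moment at which its call begins. There is no depth.
- hand_in(): hands the job in; it is judged then, once.
Trained networks look in a picture, given as the dict that the camera call returned (one of the last four; its "shot" number tells which), for a name from the list of things; names that differ only in an ending like _2 or _b are one class to them, and where a whole thing is asked for, a point or a joint stands for the part that bears it (a point fixed in the world has none). Each returns a list of dicts, best first, with "p" (0 to 1); they miss things now and then, are a little off and sometimes report something else, mostly with a low value. They report only what shows in the picture. A call takes as long as a camera call.
- look_for(target, picture): "point" ([column, row] in pixels, amid what is visible of it).
- tip_of(target, picture): "point" ([column, row] in pixels: a listed point, or the origin of a listed thing).
The state is a dict: "clock": time; "joint_pos": joint angles; "qvel": joint speeds; "tau": joint torques, N m; "tcp_pos": TCP position; "orientation": TCP orientation; "wrist_force": force on the tool from outside, world axes, zero at the start; "ft_torque": the same for the moment, N m; "finger_gap": finger opening in m; "grip_force": force on a finger pad.
Only numpy, scipy, OpenCV 4.12 (cv2) and the standard library are available. Lean on these libraries where they do the work, as an engineer would, in place of code of your own. Each camera call takes 0.05 s, during which the arm holds its last target. There are 200 camera calls.

## Task

Two newly built bat boxes lie back-down, side by side on the sloping plywood rest with their open ends up towards you, and one has turned out with its crevice too tight. Find out which one is right with the crevice gauge (the grey paddle blade on a dark wooden handle): try its blade in a box and, if it jams, in the other, then leave the gauge sitting in the crevice it fits, blade slid in along the back board right up to the handle, put in while held and not dropped in. Leave the travel mug, the spray bottle and the spectacles case where they are.

Things in the scene. Friction and masses are not known exactly. Their poses are not given: they have to be found in the camera images.
- gauge_grip (a point): centre of the dark wooden block handle (80 long x 38 wide x 34 high mm), half-way up. Gauge: 190 mm long, about 140 g; it starts flat on the table on the robot's right, blade pointing away. Blade and handle are flush underneath; the handle's upper part forms a shoulder 40 mm ahead of this point. x: handle to blade tip, y: across, z: up while it lies flat
- gauge_tip (a point): middle of the square end of the gauge's grey plastic blade (110 long x 50 wide x 12 thick mm), half-way through its thickness: 150 mm ahead of gauge_grip along x, 11 mm below it along z. Axes as gauge_grip
- mouth_left (a point): middle of the left box's mouth (seen from the robot), on the back board's inner face, in the plane of the front board's near end. x: into the crevice, 45 degrees down, away from the robot; y: across the box; z: square off the back board. One crevice is 17 mm high from back board to front board, the other 8.5 mm; which box has which is not known
- mouth_right (a point): middle of the right box's mouth (seen from the robot), on the back board's inner face, in the plane of the front board's near end. x: into the crevice, 45 degrees down, away from the robot; y: across the box; z: square off the back board. Each crevice: 110 mm clear across y, centred; 175 mm deep along x. 180 mm along y from mouth_left
- rest: fixed plywood rest, 370 mm wide; origin on the table straight below the midpoint of the mouths, which are 195 mm up; x away from the robot. It carries two fixed brown wooden boxes, each 150 mm wide with a dark roof at the foot of the slope. Each back board sticks out 30 mm before the mouth as a flat landing strip; the front boards are 15 mm thick. Highest point of a box: 220 mm
- mug: navy blue travel mug with steel foot and black lid, standing, 80 mm across, 200 mm high, origin at the centre of its foot; bystander
- spray: small blue spray bottle with white cap, standing, 38 mm across, 118 mm high, origin at the centre of its foot; bystander
- case: teal spectacles case lying flat, 160 x 65 x 40 mm (x, y, z), origin at the centre of its underside; bystander

How it is judged:
On the way:
1. the blade has been started at least 20 mm into a crevice while the gauge is still held (((x of gauge_tip in the frame of mouth_left above 0.02 m and y of gauge_tip in the frame of mouth_left between -0.056 and 0.056 m and z of gauge_tip in the frame of mouth_left between -0.001 and 0.018 m and angle between the x axis of gauge_tip and the x axis of mouth_left, either way round below 0.2 rad) or (x of gauge_tip in the frame of mouth_right above 0.02 m and y of gauge_tip in the frame of mouth_right between -0.056 and 0.056 m and z of gauge_tip in the frame of mouth_right between -0.001 and 0.018 m and angle between the x axis of gauge_tip and the x axis of mouth_right, either way round below 0.2 rad)) and distance between the grasp point and gauge_grip below 0.06 m), for 0.1 s.
At the end, for the whole second after the job is handed in: the gauge is left in the crevice that admits it: blade tip at least 90 mm past the mouth (110 mm is right up to the handle), between back board and front board (within 56 mm of the crevice's middle line), in line with the crevice to 0.2 rad (((x of gauge_tip in the frame of mouth_left above 0.09 m and y of gauge_tip in the frame of mouth_left between -0.056 and 0.056 m and z of gauge_tip in the frame of mouth_left between -0.001 and 0.018 m and angle between the x axis of gauge_tip and the x axis of mouth_left, either way round below 0.2 rad) or (x of gauge_tip in the frame of mouth_right above 0.09 m and y of gauge_tip in the frame of mouth_right between -0.056 and 0.056 m and z of gauge_tip in the frame of mouth_right between -0.001 and 0.018 m and angle between the x axis of gauge_tip and the x axis of mouth_right, either way round below 0.2 rad))); the robot touches nothing.
It fails at once if the travel mug was pushed more than 30 mm or knocked over (distance of mug from where it was at the start of the episode above 0.03 m or angle between mug's own z axis and vertical above 0.5 rad).
It fails at once if the spray bottle was pushed more than 30 mm or knocked over (distance of spray from where it was at the start of the episode above 0.03 m or angle between spray's own z axis and vertical above 0.5 rad).
It fails at once if the spectacles case was pushed more than 30 mm or knocked over (distance of case from where it was at the start of the episode above 0.03 m or angle between case's own z axis and vertical above 0.5 rad).
It also fails if it takes over 54 s, if anything falls off the work surface, if the arm or the gripper's body presses on something with over 40 N, if the wrist force passes 120 N, or if a joint passes its speed limit or range.

## Working session

There is one attempt and no reset: what is moved stays moved. The work goes in short steps, Python scripts to look and compute and a tool call to move; the robot and the scene stay as the last step left them, time stands still between calls to the robot, and variables do not carry over. Pictures are saved under pics/ and viewed, at most 10 in all, crops included, and the job is handed in when it is done.

Besides the shell and the picture viewer there is one more tool, called after ">>>" by a JSON object that holds its "api" and its "payload", one argument or row to a line. jog_arm: Moves the arm, as the interface text tells. Its arguments: {"type":"object","properties":{"moves":{"type":"array","items":{"type":"object","properties":{"fingers":{"type":"number"},"slide":{"type":"array","items":{"type":"number"}},"angular":{"type":"array","items":{"type":"number"}}}}},"squeeze":{"type":"number"}},"required":["moves"]}

```bash
mkdir -p pics
cat > h.py <<'E'
from workcell import *
import numpy as np, cv2
from scipy.spatial.transform import Rotation as R
def ray(c,p):
    f=c["color"].shape[0]/2/np.tan(np.radians(c["fovy"])/2)
    T=np.array(c["world_from_camera"]); d=T[:3,:3]@np.array([(p[0]-c["cx"])/f,(p[1]-c["cy"])/f,1]); return T[:3,3],d/np.linalg.norm(d)
def at_z(c,p,z):
    o,d=ray(c,p); return o+d*(z-o[2])/d[2]
def tri(rs):
    A=sum(np.eye(3)-np.outer(d,d) for o,d in rs); b=sum((np.eye(3)-np.outer(d,d))@o for o,d in rs)
    return np.linalg.solve(A,b)
def proj(c,P):
    f=c["color"].shape[0]/2/np.tan(np.radians(c["fovy"])/2)
    q=np.linalg.inv(np.array(c["world_from_camera"]))@np.append(P,1); return [round(q[0]/q[2]*f+c["cx"],1),round(q[1]/q[2]*f+c["cy"],1)]
def pose():
    s=get_state(); q=s["orientation"]; return np.array(s["tcp_pos"]),R.from_quat([q[1],q[2],q[3],q[0]])
def save(c,n): cv2.imwrite(n,c["color"][:,:,::-1])
E
python3 - <<'E'
from h import *
np.set_printoptions(precision=4,suppress=True)
s=get_state();print(s)
C={n:read_camera(n) for n in("scene","top")}
for n,c in C.items(): save(c,f"pics/{n}0.png"); print(n,c["fovy"],np.array(c["world_from_camera"]))
Z=dict(gauge_grip=.017,gauge_tip=.006,mouth_left=.195,mouth_right=.195,rest=0,mug=0,spray=0,case=0)
for t,z in Z.items():
    rs=[]
    for n,c in C.items():
        r=tip_of(t,c)[:2]
        for k in r: print(t,n,np.round(k["point"],1),round(k["p"],2),at_z(c,k["point"],z))
        if r: rs.append(ray(c,r[0]["point"]))
    if len(rs)==2: print("   tri",tri(rs))
E
```

```text
{'clock': 0.0, 'joint_pos': array([-1.4266,  0.314 ,  0.045 ,  1.3036,  0.    ,  1.4312]), 'qvel': array([-0.0012, -0.0006, -0.0019, -0.0016,  0.0015,  0.0011]), 'tau': array([  0.0013, -48.0624,  29.8535,   0.0193,  -0.0003,   0.    ]), 'tcp_pos': array([ 0.1609, -0.5515,  0.2414]), 'orientation': array([-0.0009,  0.9899,  0.1414, -0.    ]), 'wrist_force': array([0.5852, 0.3346, 0.7243]), 'ft_torque': array([0.0015, 0.0197, 0.0088]), 'grip_force': 0.0, 'finger_gap': 0.08573686508758878}
scene 48.01929727051971 [[-0.5597  0.6912 -0.4571  1.2262]
 [ 0.8285  0.4556 -0.3256  0.4341]
 [-0.0168 -0.5609 -0.8277  1.2731]
 [ 0.      0.      0.      1.    ]]
top 51.93286973254836 [[ 0.0226 -0.9977  0.0632  0.5327]
 [-0.9997 -0.0224  0.0027  0.0081]
 [-0.0013 -0.0632 -0.998   1.3935]
 [ 0.      0.      0.      1.    ]]
gauge_grip top [394.4 256.4] 0.9 [ 0.4588 -0.2552  0.017 ]
gauge_tip scene [254.1 201.7] 0.71 [ 0.6219 -0.2528  0.006 ]
gauge_tip scene [344.7 254. ] 0.3 [0.6224 0.115  0.006 ]
gauge_tip top [395.4 208.3] 0.93 [ 0.6201 -0.259   0.006 ]
   tri [ 0.6194 -0.2586 -0.0011]
mouth_left scene [255.3 202. ] 0.61 [ 0.7109 -0.1468  0.195 ]
mouth_right top [391.5 207.6] 0.54 [ 0.61   -0.2112  0.195 ]
mouth_right top [466.7 221.1] 0.47 [ 0.5755 -0.4308  0.195 ]
rest scene [347.8 254. ] 0.8 [0.6141 0.1218 0.    ]
rest top [284.3 208.3] 0.76 [0.612  0.1173 0.    ]
   tri [ 0.6117  0.119  -0.0065]
mug scene [205.9 167.6] 0.6 [ 0.5967 -0.4989  0.    ]
mug top [466.  219.2] 0.79 [ 0.5888 -0.4999  0.    ]
   tri [ 0.5903 -0.5057 -0.0116]
spray scene [229.2 224.6] 0.69 [ 0.7387 -0.2677  0.    ]
spray top [398.4 177.3] 0.73 [ 0.7268 -0.2693  0.    ]
   tri [ 0.7307 -0.2751 -0.0178]
case scene [455.8 300.4] 0.83 [0.5693 0.4727 0.    ]
case scene [207.1 169.4] 0.56 [ 0.6006 -0.4896  0.    ]
case top [181.9 221.2] 0.7 [0.5604 0.4636 0.    ]
   tri [ 0.5599  0.4718 -0.0202]
```

View pics/scene0.png

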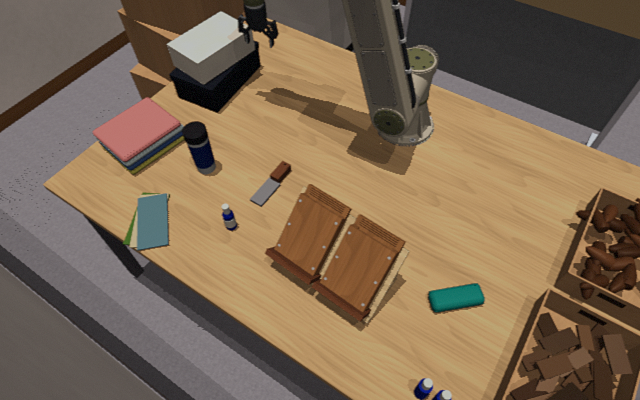

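View pics/top0.png

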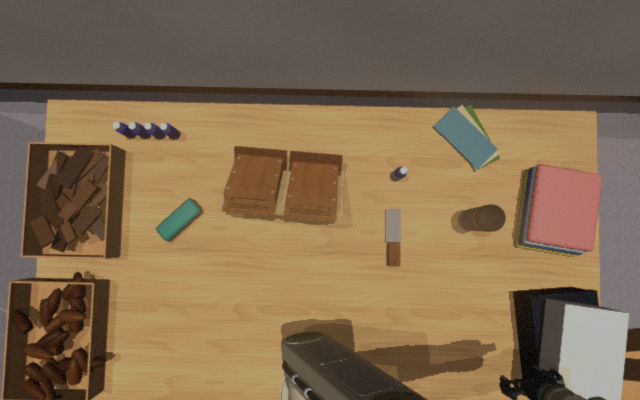

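The scene view shows the gauge at (270,185) and the boxes at about (310,230) and (362,265). In the top view the handle is at (394,254) with the blade tip at (394,209), and the boxes are at (254,185) and (313,188), slightly rotated. The mug (483,217), spray bottle (400,174) and case (178,220) are all clear of them. Next I'll zoom in on the rest and the gauge.

Run:
```python
from h import *
c=read_camera("top")["color"]; s=read_camera("scene")["color"]
a=cv2.resize(c[140:275,215:415],None,fx=4,fy=4,interpolation=cv2.INTER_CUBIC)
b=cv2.resize(s[155:330,240:420],None,fx=4,fy=4,interpolation=cv2.INTER_CUBIC)[:600]
for n,i,(u0,v0) in(("a",a,(215,140)),("b",b,(240,155))):
    i=i.copy()
    for k in range(0,i.shape[1],80): cv2.putText(i,str(u0+k//4),(k,10),0,.35,(255,255,255)); cv2.line(i,(k,12),(k,18),(255,255,255))
    for k in range(0,i.shape[0],80): cv2.putText(i,str(v0+k//4),(0,k+4),0,.35,(255,255,255))
    cv2.imwrite(f"pics/{n}1.png",i[:,:,::-1])
```

```text
(no output)
```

View pics/a1.png

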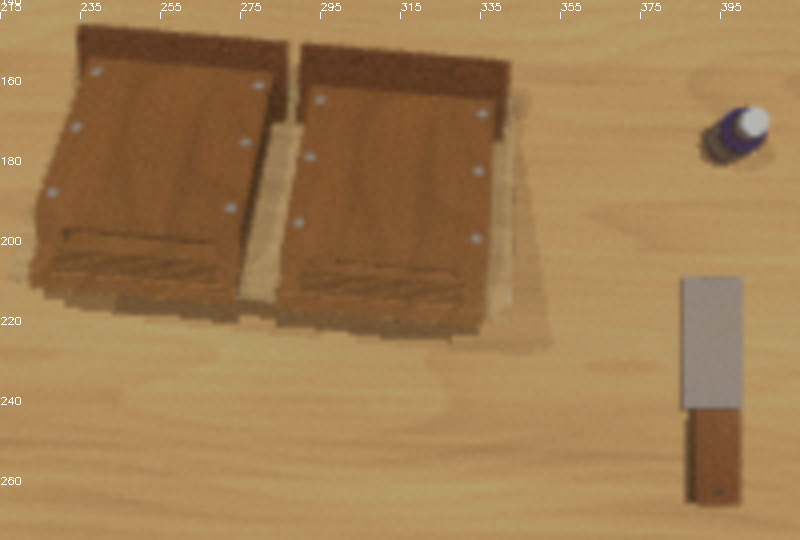

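View pics/b1.png

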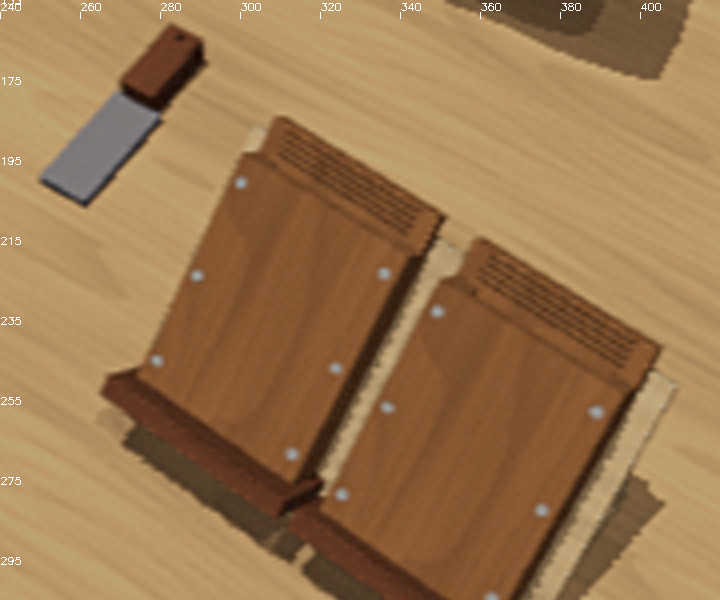

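The landing-strip corners and blade corners are readable in both crops. In the scene picture the strip ends run (310,184)–(351,209) and (360,214)–(405,242). In the top picture the blade tip is at (393,209) and its heel at (393,242). I'll fit the rest and gauge poses from these.

Run:
```python
from h import *
from scipy.optimize import least_squares
np.set_printoptions(precision=4,suppress=True)
t=read_camera("top"); s=read_camera("scene")
T=lambda u,v:(215+u/4,140+v/4); S=lambda u,v:(240+u/4,155+v/4)
e=(-.0212,.2162)
obs=[(s,(e[0],-.165,e[1]),S(280,116)),(s,(e[0],-.015,e[1]),S(445,217)),(s,(e[0],.015,e[1]),S(480,237)),(s,(e[0],.165,e[1]),S(660,347)),
 (t,(e[0],.165,e[1]),T(32,285)),(t,(e[0],.015,e[1]),T(240,302)),(t,(e[0],-.015,e[1]),T(277,310)),(t,(e[0],-.165,e[1]),T(482,322))]
def W(p,q): return R.from_euler("z",p[2]).apply(q)+[p[0],p[1],p[3]]
f=lambda p:np.concatenate([np.subtract(proj(c,W(p,np.array(q))),o) for c,q,o in obs])
r=least_squares(f,[.61,.12,0,0],loss="soft_l1",x_scale=.01,diff_step=1e-2); print("rest x,y,yaw,dz",r.x,"\n",r.fun.reshape(-1,2))
p=r.x
print("front-board near outer corners, predicted px for h=17 / 8.5")
for n,y in(("left+",.165),("left-",.015),("right+",-.015),("right-",-.165)):
  print(n,[[np.round((np.array(proj(c,W(p,np.array([k*.7071,y,.195+k*.7071]))))-o)*4) for c,o in((s,(240,155)),(t,(215,140)))] for k in(.032,.0235)])
ob=[(t,(150,25),T(683,277)),(t,(150,-25),T(742,277)),(t,(40,-25),T(742,409)),(t,(40,25),T(682,409)),(s,(150,-25),S(40,181)),(s,(150,25),S(85,207)),(s,(40,25),S(160,118))]
g=lambda p:np.concatenate([np.subtract(proj(c,R.from_euler("z",p[2]).apply([q[0]/1e3,q[1]/1e3,.012])+[p[0],p[1],0]),o) for c,q,o in ob])
r=least_squares(g,[.47,-.255,0],x_scale=.01,diff_step=1e-2,loss="soft_l1"); print("gauge x,y,yaw",r.x,"\n",r.fun.reshape(-1,2))
P=np.array([r.x[0],r.x[1],.026]); yaw=r.x[2]
# desired tool: z=(sin35,0,-cos35), y across
a=np.radians(35); z=np.array([np.sin(a),0,-np.cos(a)]); p0,R0=pose()
for sg in(1,-1):
  y=np.array([0,sg,0]); M=R.from_euler("z",yaw)*R.from_matrix(np.c_[np.cross(y,z),y,z])
  tcp=P+M.apply([0,0,.008])
  print("rot deg",np.degrees((R0.inv()*M).as_rotvec()),"slide",R0.inv().apply(tcp-p0)*1e3,"above +0.12",R0.inv().apply(tcp-.1*M.apply([0,0,1])-p0)*1e3,"tcp",tcp)
```

```text
rest x,y,yaw,dz [0.6043 0.1166 0.     0.    ] 
 [[-2.6  -0.7 ]
 [-0.45 -2.85]
 [-0.1  -3.05]
 [ 2.5  -5.25]
 [-2.    1.45]
 [-1.7  -1.7 ]
 [-0.55 -3.4 ]
 [ 0.5  -5.2 ]]
front-board near outer corners, predicted px for h=17 / 8.5
left+ [[array([640., 372.]), array([ 26., 230.])], [array([643., 370.]), array([ 28., 239.])]]
left- [[array([447., 268.]), array([234., 234.])], [array([452., 266.]), array([235., 243.])]]
right+ [[array([411., 248.]), array([276., 235.])], [array([415., 246.]), array([277., 244.])]]
right- [[array([236., 152.]), array([485., 240.])], [array([240., 151.]), array([484., 249.])]]
gauge x,y,yaw [ 0.4677 -0.2494  0.    ] 
 [[-0.25 -0.55]
 [-0.2  -0.25]
 [-0.5  -0.45]
 [-0.4  -0.85]
 [-0.3  -3.15]
 [-0.05 -3.15]
 [ 0.3  -2.3 ]]
rot deg [ -49.4203   -7.0487 -156.7416] slide [ 383.5495 -203.4206  222.8556] above +0.12 [ 328.4837 -219.4669  140.9394] tcp [ 0.4723 -0.2494  0.0194]
rot deg [-4.958  34.7619 15.7479] slide [ 383.5495 -203.4206  222.8556] above +0.12 [ 328.4837 -219.4669  140.9394] tcp [ 0.4723 -0.2494  0.0194]
```

```bash
sed -i 's/round(q\[0\]\/q\[2\]\*f+c\["cx"\],1),round(q\[1\]\/q\[2\]\*f+c\["cy"\],1)/q[0]\/q[2]*f+c["cx"],q[1]\/q[2]*f+c["cy"]/' h.py
python3 - <<'E'
from h import *
from scipy.optimize import least_squares
np.set_printoptions(precision=4,suppress=True)
t=read_camera("top"); s=read_camera("scene")
T=lambda u,v:(215+u/4,140+v/4); S=lambda u,v:(240+u/4,155+v/4)
e=(-.0212,.2162)
obs=[(s,(e[0],-.165,e[1]),S(280,116)),(s,(e[0],-.015,e[1]),S(445,217)),(s,(e[0],.015,e[1]),S(480,237)),(s,(e[0],.165,e[1]),S(660,347)),
 (t,(e[0],.165,e[1]),T(32,285)),(t,(e[0],.015,e[1]),T(240,302)),(t,(e[0],-.015,e[1]),T(277,310)),(t,(e[0],-.165,e[1]),T(482,322))]
def W(p,q): return R.from_euler("z",p[2]).apply(q)+[p[0],p[1],p[3]]
f=lambda p:np.concatenate([np.subtract(proj(c,W(p,np.array(q))),o) for c,q,o in obs])
r=least_squares(f,[.61,.12,-.05,0.001]); print("rest x,y,yaw,dz",r.x,"\n",r.fun.reshape(-1,2))
p=r.x
for n,y in(("left+",.165),("left-",.015),("right+",-.015),("right-",-.165)):
  print(n,[[np.round((np.array(proj(c,W(p,np.array([k*.7071,y,.195+k*.7071]))))-o)*4) for c,o in((s,(240,155)),(t,(215,140)))] for k in(.032,.0235)])
ob=[(t,(150,25),T(683,277)),(t,(150,-25),T(742,277)),(t,(40,-25),T(742,409)),(t,(40,25),T(682,409)),(s,(150,-25),S(40,181)),(s,(150,25),S(85,207)),(s,(40,25),S(160,118))]
g=lambda p:np.concatenate([np.subtract(proj(c,R.from_euler("z",p[2]).apply([q[0]/1e3,q[1]/1e3,.012])+[p[0],p[1],0]),o) for c,q,o in ob])
r=least_squares(g,[.47,-.255,-.01]); print("gauge x,y,yaw",r.x,"\n",r.fun.reshape(-1,2))
P=np.array([r.x[0],r.x[1],.026]); yaw=r.x[2]
a=np.radians(35); z=np.array([np.sin(a),0,-np.cos(a)]); p0,R0=pose(); y=np.array([0,-1,0])
M=R.from_euler("z",yaw)*R.from_matrix(np.c_[np.cross(y,z),y,z]); tcp=P+M.apply([0,0,.008])
print("rot",np.degrees((R0.inv()*M).as_rotvec()),"slide",R0.inv().apply(tcp-p0)*1e3,"above",R0.inv().apply(tcp-.1*M.apply([0,0,1])-p0)*1e3,"tcp",tcp)
E
```

```text
rest x,y,yaw,dz [ 0.5989  0.1143 -0.0607 -0.0223] 
 [[ 0.347   0.2438]
 [ 0.0396 -0.1915]
 [-0.1183  0.016 ]
 [ 0.0505 -0.1079]
 [ 0.2975  0.1939]
 [-0.6414  0.2049]
 [ 0.3309 -0.9421]
 [ 0.2422  0.3273]]
left+ [[array([627., 391.]), array([ 39., 226.])], [array([630., 389.]), array([ 40., 235.])]]
left- [[array([445., 277.]), array([243., 243.])], [array([449., 276.]), array([243., 252.])]]
right+ [[array([410., 256.]), array([283., 246.])], [array([415., 255.]), array([283., 255.])]]
right- [[array([245., 154.]), array([488., 263.])], [array([250., 153.]), array([487., 272.])]]
gauge x,y,yaw [ 0.4698 -0.2499  0.0184] 
 [[-0.9553 -1.0524]
 [-0.8597 -0.9912]
 [-0.5721 -1.2308]
 [-0.4927 -1.2942]
 [-0.202  -2.4043]
 [ 0.1424 -2.5263]
 [ 0.0666 -1.9565]]
rot [-4.6385 34.7918 14.7336] slide [ 385.469  -202.427   222.8542] above [ 330.1188 -217.4646  140.9382] tcp [ 0.4744 -0.2498  0.0194]
```

>>> {"api": "jog_arm", "payload": {
  "moves": [
    {"slide": [330,-217,130],"angular": [-4.6,34.8,14.7],"fingers": 0},
    {"slide": [330,-217,130],"angular": [-4.6,34.8,14.7],"fingers": 0},
    {"slide": [330,-217,130],"angular": [-4.6,34.8,14.7],"fingers": 0},
    {"slide": [330,-217,130],"angular": [-4.6,34.8,14.7],"fingers": 0},
    {"slide": [330,-217,130],"angular": [-4.6,34.8,14.7],"fingers": 0},
    {"slide": [330,-217,130],"angular": [-4.6,34.8,14.7],"fingers": 0},
    {"slide": [330,-217,130],"angular": [-4.6,34.8,14.7],"fingers": 0},
    {"slide": [330,-217,130],"angular": [-4.6,34.8,14.7],"fingers": 0},
    {"slide": [330,-217,130],"angular": [-4.6,34.8,14.7],"fingers": 0},
    {"slide": [330,-217,130],"angular": [-4.6,34.8,14.7],"fingers": 0}
  ]
}}

```text
clock: 2.03
tcp_pos: [0.4177, -0.25, 0.1123]
orientation: [-0.002, 0.954, 0.009, 0.301]
wrist_force: [1.2, -1.0, -1.1]
finger_gap: 0.0854
grip_force: 0.0
```

>>> {"api": "jog_arm", "payload": {
  "moves": [
    {"slide": [0,0,0],"fingers": 0},
    {"slide": [0,0,0],"fingers": 0}
  ]
}}

```text
schema error: expected keys fingers, slide, angular
```

Run:
```python
from h import *
np.set_printoptions(precision=4,suppress=True)
p,Q=pose(); print(p,Q.as_matrix()[:,2],get_state()["joint_pos"])
t=read_camera("top"); s=read_camera("scene"); out=[]
for c,(u,v) in((s,(225,130)),(t,(345,185))):
    print(c["cx"],c["cy"])
    i=cv2.resize(c["color"][v:v+100,u:u+100],None,fx=4,fy=4,interpolation=cv2.INTER_CUBIC)
    for q in ([0,0,.011],[0,.043,.0],[0,-.043,0.]):
        k=(np.array(proj(c,p+Q.apply(q)))-[u,v]+.5)*4-.5; print(k); cv2.drawMarker(i,tuple(int(x) for x in k),(255,0,0),0,9)
    out.append(i)
cv2.imwrite("pics/c1.png",np.hstack(out)[:,:,::-1])
```

```text
[ 0.4177 -0.25    0.1123] [ 0.5743  0.0099 -0.8186] [-1.0141 -0.0241 -0.8722  0.3767  0.5153  2.2016]
314.8694459130904 207.4951366565375
[247.9079  69.3397]
[211.0168  38.0323]
[292.4752  77.6871]
315.3498475269615 206.38370103470973
[212.9702 338.2668]
[270.9636 347.8143]
[159.7426 347.2618]
```

View pics/c1.png

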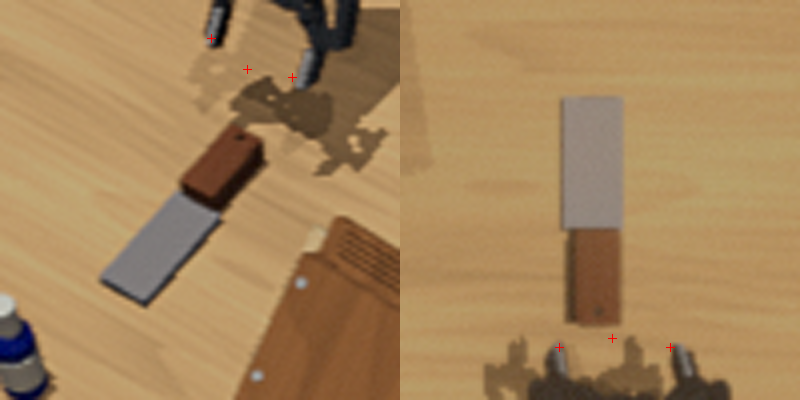

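In the crop the handle is centred at about (597,277) with the open fingers at (559,347) and (681,347) either side. The real picture sits about 1–2 px right of and below where the projection puts it, in both cameras. I'll allow for that shift, then descend and grip.

>>> {"api": "jog_arm", "payload": {
  "moves": [
    {"slide": [-8,0,40],"angular": [0,0,0],"fingers": 0},
    {"slide": [-8,0,75],"angular": [0,0,0],"fingers": 0},
    {"slide": [-8,0,95],"angular": [0,0,0],"fingers": 0},
    {"slide": [-8,0,107],"angular": [0,0,0],"fingers": 0},
    {"slide": [-8,0,107],"angular": [0,0,0],"fingers": 0},
    {"slide": [-8,0,107],"angular": [0,0,0],"fingers": 0}
  ]
}}

```text
clock: 2.63
tcp_pos: [0.4716, -0.2503, 0.0196]
orientation: [-0.004, 0.954, 0.009, 0.3]
wrist_force: [-0.0, -0.9, -0.6]
finger_gap: 0.0854
grip_force: 0.0
```

>>> {"api": "jog_arm", "payload": {
  "moves": [
    {"slide": [0,0,0],"angular": [0,0,0],"fingers": 1},
    {"slide": [0,0,0],"angular": [0,0,0],"fingers": 1},
    {"slide": [0,0,0],"angular": [0,0,0],"fingers": 1},
    {"slide": [0,0,0],"angular": [0,0,0],"fingers": 1},
    {"slide": [0,0,0],"angular": [0,0,0],"fingers": 1},
    {"slide": [0,0,0],"angular": [0,0,0],"fingers": 1},
    {"slide": [0,0,0],"angular": [0,0,0],"fingers": 1},
    {"slide": [0,0,0],"angular": [0,0,0],"fingers": 1}
  ],
  "squeeze": 70
}}

```text
clock: 3.3
tcp_pos: [0.4721, -0.251, 0.0212]
orientation: [-0.002, 0.953, 0.009, 0.301]
wrist_force: [-4.6, 0.9, 6.9]
finger_gap: 0.0369
grip_force: 71.2
```

>>> {"api": "jog_arm", "payload": {
  "moves": [
    {"slide": [17,0,-25],"angular": [0,0,0],"fingers": 1},
    {"slide": [40,0,-57],"angular": [0,0,0],"fingers": 1},
    {"slide": [63,0,-90],"angular": [0,0,0],"fingers": 1},
    {"slide": [86,0,-123],"angular": [0,0,0],"fingers": 1},
    {"slide": [110,0,-155],"angular": [0,0,0],"fingers": 1},
    {"slide": [130,0,-186],"angular": [0,0,0],"fingers": 1},
    {"slide": [155,0,-220],"angular": [0,0,0],"fingers": 1},
    {"slide": [155,0,-220],"angular": [0,0,0],"fingers": 1}
  ]
}}

```text
clock: 3.97
tcp_pos: [0.4751, -0.253, 0.2993]
orientation: [0.002, 0.952, 0.011, 0.305]
wrist_force: [1.2, -1.3, 0.1]
finger_gap: 0.0363
grip_force: 71.1
```

```bash
cat > g.py <<'E'
from h import *
np.set_printoptions(precision=4,suppress=True)
# grasp: tool and gauge at the moment of gripping
q=[-.002,.953,.009,.301]; RT=R.from_quat([q[1],q[2],q[3],q[0]]); PT=np.array([.4721,-.251,.0212])
v=RT.as_matrix()[:,2]; RG=R.from_euler("z",np.arctan2(-RT.as_matrix()[0,1]*-1,-RT.as_matrix()[1,1]))
PG=np.array([.468,-.2505,.017]); GR=RT.inv()*RG; GP=RT.inv().apply(PG-PT)   # gauge in tool
RB=[.60,.115,-.06]
def gauge():
    p,Q=pose(); return p+Q.apply(GP),Q*GR
def mouth(side):   # frame
    Rz=R.from_euler("z",RB[2]); return Rz.apply([0,.09*side,.195])+[RB[0],RB[1],0],Rz*R.from_euler("y",45,degrees=True)
def goal(side,tip,h=.002,y=0,pitch=0):  # tip at (tip,y,h+6mm) in mouth frame -> slide, angular
    m,M=mouth(side); G=M*R.from_euler("y",pitch,degrees=True)
    pg=m+M.apply([tip,y,h+.006])+G.apply([-.150,0,.011]); Q=G*GR.inv(); p=pg-Q.apply(GP)
    p0,Q0=pose(); return Q0.inv().apply(p-p0)*1e3,np.degrees((Q0.inv()*Q).as_rotvec()),p
def tipin(side):
    p,G=gauge(); m,M=mouth(side); t=p+G.apply([.15,0,-.011]); return M.inv().apply(t-m)*1e3,np.degrees((M.inv()*G).as_rotvec())
E
python3 - <<'E'
from g import *
from scipy.optimize import least_squares
t=read_camera("top"); s=read_camera("scene")
T=lambda u,v:(215+u/4-.375,140+v/4-.375); S=lambda u,v:(240+u/4-.375,155+v/4-.375)
T2=lambda u,v:(345+(u-400)/4-.375,185+v/4-.375); S2=lambda u,v:(225+u/4-.375,130+v/4-.375)
a=-.0212;b=.2162
obs=[(s,(a,-.165,b),S(280,116)),(s,(a,-.015,b),S(445,217)),(s,(a,.015,b),S(480,237)),(s,(a,.165,b),S(660,347)),
 (t,(a,.165,b),T(32,285)),(t,(a,.015,b),T(240,302)),(t,(a,-.015,b),T(277,310)),(t,(a,-.165,b),T(482,322))]
ob=[(t,(150,25),T(683,277)),(t,(150,-25),T(742,277)),(t,(40,-25),T(742,409)),(t,(40,25),T(682,409)),(s,(150,-25),S(40,181)),(s,(150,25),S(85,207)),(s,(40,25),S(160,118)),
 (s,(150,-25),S2(101,279)),(s,(150,25),S2(146,304)),(t,(150,25),T2(564,97)),(t,(150,-25),T2(623,97))]
def f(p):
    r=[]
    for c,q,o in obs: r+=list(np.array(proj(c,R.from_euler("z",p[2]).apply(q)+[p[0],p[1],0]))+(p[6:8] if c is s else p[8:])-o)
    for c,q,o in ob: r+=list(np.array(proj(c,R.from_euler("z",p[5]).apply([q[0]/1e3,q[1]/1e3,.012])+[p[3],p[4],0]))+(p[6:8] if c is s else p[8:])-o)
    return np.array(r+[(p[4]+.2507)/.0005]+list(np.array(p[6:])/3))
r=least_squares(f,[.6,.115,-.06,.468,-.25,.01,0,0,0,0],x_scale=[.01]*6+[1]*4,loss="soft_l1"); p=r.x; print(p); print(r.fun[:38].reshape(-1,2))
for n,y in(("left+",.165),("left-",.015),("right+",-.015),("right-",-.165)):
  print(n,[[np.round((np.array(proj(c,R.from_euler("z",p[2]).apply([k*.7071,y,.195+k*.7071])+[p[0],p[1],0]))+d-o+.375)*4) for c,o,d in((s,(240,155),p[6:8]),(t,(215,140),p[8:]))] for k in(.032,.0235)])
print(pose()[0],gauge()[0],GR.as_matrix(),GP)
E
```

```text
[ 0.604   0.1142 -0.0627  0.4706 -0.2507  0.0117  0.1625  2.1767  0.0845
  1.2129]
[[-0.2194 -0.6817]
 [ 0.0294 -0.7911]
 [-0.004  -0.5105]
 [ 0.8634 -0.2234]
 [-0.9016 -0.4995]
 [-0.9005 -0.3082]
 [ 0.2603 -1.4191]
 [ 1.1175  0.0313]
 [ 0.0395  0.2485]
 [ 0.135   0.4079]
 [ 0.2076  0.1649]
 [ 0.2871  0.0022]
 [-0.1935  0.0478]
 [ 0.0849 -0.009 ]
 [ 0.1945  0.6518]
 [-0.4435  0.5478]
 [-0.1651  0.741 ]
 [-0.2105  0.2485]
 [-0.115   0.4079]]
left+ [[array([629., 391.]), array([ 34., 222.])], [array([633., 389.]), array([ 35., 231.])]]
left- [[array([444., 276.]), array([242., 240.])], [array([449., 275.]), array([242., 249.])]]
right+ [[array([409., 254.]), array([283., 243.])], [array([414., 253.]), array([283., 252.])]]
right- [[array([242., 150.]), array([492., 261.])], [array([248., 150.]), array([490., 270.])]]
[ 0.4729 -0.2511  0.2915] [ 0.4688 -0.2506  0.2873] [[ 0.8186  0.0009  0.5744]
 [ 0.     -1.      0.0016]
 [ 0.5744 -0.0013 -0.8186]] [-0.0058 -0.0006  0.0011]
```

```bash
sed -i 's/^RB=.*/RB=[.604,.1142,-.0627]/' g.py
python3 - <<'E'
from g import *
for a in((1,-.07,.03),(1,-.035,.006)): print(goal(*a))
E
```

```text
(array([  77.8767, -461.0872,  -60.0944]), array([ -0.899 , -45.0628,   4.6353]), array([0.4934, 0.2107, 0.3839]))
(array([  60.2072, -460.5968,  -21.5127]), array([ -0.899 , -45.0628,   4.6353]), array([0.5011, 0.2103, 0.3422]))
```

>>> {"api": "jog_arm", "payload": {
  "moves": [
    {"slide": [78,-40,-60],"angular": [0,-6,0],"fingers": 1},
    {"slide": [78,-80,-60],"angular": [0,-13,0.5],"fingers": 1},
    {"slide": [78,-120,-60],"angular": [0,-20,1],"fingers": 1},
    {"slide": [78,-160,-60],"angular": [0,-26,2],"fingers": 1},
    {"slide": [78,-200,-60],"angular": [0,-32,2],"fingers": 1},
    {"slide": [78,-240,-60],"angular": [0,-38,3],"fingers": 1},
    {"slide": [78,-280,-60],"angular": [-0.9,-45,4.6],"fingers": 1},
    {"slide": [78,-320,-60],"angular": [-0.9,-45,4.6],"fingers": 1},
    {"slide": [78,-360,-60],"angular": [-0.9,-45,4.6],"fingers": 1},
    {"slide": [78,-400,-60],"angular": [-0.9,-45,4.6],"fingers": 1}
  ]
}}

```text
clock: 4.9
tcp_pos: [0.4942, 0.0846, 0.3793]
orientation: [-0.018, 0.996, -0.006, -0.091]
wrist_force: [-0.1, 0.0, -1.5]
finger_gap: 0.0369
grip_force: 71.1
```

Run:
```python
from g import *
print(pose()[0],get_state()["joint_pos"],tipin(1))
for a in((1,-.07,.03),(1,-.035,.006)): print(goal(*a))
```

```text
[0.4942 0.0846 0.3793] [-0.0107  0.3251  0.3777  1.8069  0.0342  3.1405] (array([ -60.9847, -117.6709,   37.3157]), array([-0.449 ,  0.6203,  3.2635]))
(array([  -2.8752, -126.2019,    0.1848]), array([-1.5075,  0.6151,  2.9302]), array([0.4934, 0.2107, 0.3839]))
(array([  12.3719, -124.4266,   39.7496]), array([-1.5075,  0.6151,  2.9302]), array([0.5011, 0.2103, 0.3422]))
```

Joint 6 is at its limit (3.14), so this grasp can't yaw any further for the left box. I'll lay the gauge back where it was and regrip it with the hand turned half round.

Run:
```python
from g import *
p0,Q0=pose()
for P in (PT+[0,0,.2],PT+[0,0,.06]): print(Q0.inv().apply(P-p0)*1e3,np.degrees((Q0.inv()*RT).as_rotvec()))
```

```text
[ 10.2606 341.0646 147.2048] [-1.6093 45.5314 -2.4139]
[ 35.7985 345.8019 284.7744] [-1.6093 45.5314 -2.4139]
```

>>> {"api": "jog_arm", "payload": {
  "moves": [
    {"slide": [0,40,0],"angular": [0,5,0],"fingers": 1},
    {"slide": [0,80,0],"angular": [0,12,0],"fingers": 1},
    {"slide": [0,120,0],"angular": [-0.5,19,-1],"fingers": 1},
    {"slide": [0,158,15],"angular": [-1,26,-1],"fingers": 1},
    {"slide": [3,190,40],"angular": [-1,33,-2],"fingers": 1},
    {"slide": [5,222,65],"angular": [-1.6,40,-2],"fingers": 1},
    {"slide": [7,255,90],"angular": [-1.6,45.5,-2.4],"fingers": 1},
    {"slide": [9,290,110],"angular": [-1.6,45.5,-2.4],"fingers": 1},
    {"slide": [10,325,130],"angular": [-1.6,45.5,-2.4],"fingers": 1},
    {"slide": [10,341,147],"angular": [-1.6,45.5,-2.4],"fingers": 1}
  ]
}}

```text
clock: 5.73
tcp_pos: [0.468, -0.2573, 0.2224]
orientation: [0.0, 0.953, 0.004, 0.303]
wrist_force: [1.5, -1.1, -1.3]
finger_gap: 0.0366
grip_force: 71.3
```

Run:
```python
from g import *
p0,Q0=pose(); print(p0,gauge()[1].as_matrix())
for P in (PT+[0,0,.03],PT): print(Q0.inv().apply(P-p0)*1e3,np.degrees((Q0.inv()*RT).as_rotvec()))
```

```text
[ 0.468  -0.2573  0.2224] [[ 1.     -0.0066 -0.0046]
 [ 0.0066  1.      0.0012]
 [ 0.0046 -0.0012  1.    ]]
[-95.5694  -6.7759 142.025 ] [ 0.4465 -0.2631 -0.5096]
[-112.9139   -6.8614  166.5028] [ 0.4465 -0.2631 -0.5096]
```

>>> {"api": "jog_arm", "payload": {
  "moves": [
    {"slide": [-22,-7,33],"angular": [0.4,-0.3,-0.5],"fingers": 1},
    {"slide": [-44,-7,66],"angular": [0.4,-0.3,-0.5],"fingers": 1},
    {"slide": [-67,-7,100],"angular": [0.4,-0.3,-0.5],"fingers": 1},
    {"slide": [-87,-7,130],"angular": [0.4,-0.3,-0.5],"fingers": 1},
    {"slide": [-100,-7,149],"angular": [0.4,-0.3,-0.5],"fingers": 1},
    {"slide": [-107,-7,159],"angular": [0.4,-0.3,-0.5],"fingers": 1},
    {"slide": [-113,-7,167],"angular": [0.4,-0.3,-0.5],"fingers": 1},
    {"slide": [-113,-7,167],"angular": [0.4,-0.3,-0.5],"fingers": 1},
    {"slide": [-113,-7,167],"angular": [0.4,-0.3,-0.5],"fingers": 1}
  ]
}}

```text
clock: 6.48
tcp_pos: [0.4739, -0.2472, 0.0224]
orientation: [-0.003, 0.954, 0.01, 0.301]
wrist_force: [-0.3, -0.4, -2.0]
finger_gap: 0.037
grip_force: 73.7
```

>>> {"api": "jog_arm", "payload": {
  "moves": [
    {"slide": [0,0,0],"angular": [0,0,0],"fingers": 0},
    {"slide": [0,0,0],"angular": [0,0,0],"fingers": 0},
    {"slide": [0,0,0],"angular": [0,0,0],"fingers": 0},
    {"slide": [0,0,0],"angular": [0,0,0],"fingers": 0},
    {"slide": [0,0,-25],"angular": [0,0,0],"fingers": 0},
    {"slide": [0,0,-60],"angular": [0,0,0],"fingers": 0},
    {"slide": [0,0,-100],"angular": [0,0,0],"fingers": 0},
    {"slide": [0,0,-120],"angular": [0,0,0],"fingers": 0},
    {"slide": [0,0,-120],"angular": [0,0,0],"fingers": 0}
  ]
}}

```text
clock: 7.23
tcp_pos: [0.407, -0.2519, 0.1267]
orientation: [0.001, 0.953, 0.012, 0.304]
wrist_force: [0.6, -0.8, -0.0]
finger_gap: 0.0851
grip_force: 0.0
```

Run:
```python
from g import *
print(pose()[0],get_state()["joint_pos"])
t=read_camera("top"); i=cv2.resize(t["color"][185:285,345:445],None,fx=4,fy=4,interpolation=cv2.INTER_CUBIC)
cv2.imwrite("pics/d1.png",i[:,:,::-1])
```

```text
[ 0.407  -0.2519  0.1267] [-1.045  -0.0613 -0.8632  0.4316  0.5274  2.1639]
```

View pics/d1.png

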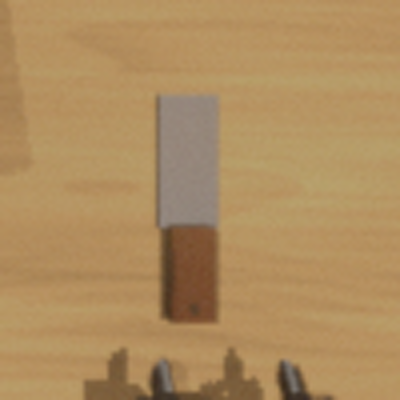

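The gauge lies flat at (188,210) in the crop, shifted about 4 mm to the left. Now the half turn.

>>> {"api": "jog_arm", "payload": {
  "moves": [
    {"slide": [0,0,0],"angular": [0,0,-7],"fingers": 0},
    {"slide": [0,0,0],"angular": [0,0,-14],"fingers": 0},
    {"slide": [0,0,0],"angular": [0,0,-21],"fingers": 0},
    {"slide": [0,0,0],"angular": [0,0,-28],"fingers": 0},
    {"slide": [0,0,0],"angular": [0,0,-35],"fingers": 0},
    {"slide": [0,0,0],"angular": [0,0,-42],"fingers": 0},
    {"slide": [0,0,0],"angular": [0,0,-49],"fingers": 0},
    {"slide": [0,0,0],"angular": [0,0,-56],"fingers": 0},
    {"slide": [0,0,0],"angular": [0,0,-63],"fingers": 0},
    {"slide": [0,0,0],"angular": [0,0,-70],"fingers": 0}
  ]
}}

```text
clock: 8.12
tcp_pos: [0.4071, -0.249, 0.1211]
orientation: [0.171, 0.772, 0.559, 0.248]
wrist_force: [-0.1, -1.0, 0.2]
finger_gap: 0.0851
grip_force: 0.0
```

>>> {"api": "jog_arm", "payload": {
  "moves": [
    {"slide": [0,0,0],"angular": [0,0,-7],"fingers": 0},
    {"slide": [0,0,0],"angular": [0,0,-14],"fingers": 0},
    {"slide": [0,0,0],"angular": [0,0,-21],"fingers": 0},
    {"slide": [0,0,0],"angular": [0,0,-28],"fingers": 0},
    {"slide": [0,0,0],"angular": [0,0,-35],"fingers": 0},
    {"slide": [0,0,0],"angular": [0,0,-42],"fingers": 0},
    {"slide": [0,0,0],"angular": [0,0,-49],"fingers": 0},
    {"slide": [0,0,0],"angular": [0,0,-56],"fingers": 0},
    {"slide": [0,0,0],"angular": [0,0,-63],"fingers": 0},
    {"slide": [0,0,0],"angular": [0,0,-70],"fingers": 0}
  ]
}}

```text
clock: 8.95
tcp_pos: [0.407, -0.249, 0.1211]
orientation: [0.283, 0.312, 0.901, 0.105]
wrist_force: [0.2, 0.9, -0.2]
finger_gap: 0.0857
grip_force: 0.0
```

>>> {"api": "jog_arm", "payload": {
  "moves": [
    {"slide": [0,0,0],"angular": [0,0,-7],"fingers": 0},
    {"slide": [0,0,0],"angular": [0,0,-14],"fingers": 0},
    {"slide": [0,0,0],"angular": [0,0,-21],"fingers": 0},
    {"slide": [0,0,0],"angular": [0,0,-28],"fingers": 0},
    {"slide": [0,0,0],"angular": [0,0,-35],"fingers": 0},
    {"slide": [0,0,0],"angular": [0,0,-40],"fingers": 0},
    {"slide": [0,0,0],"angular": [0,0,-40],"fingers": 0}
  ]
}}

```text
clock: 9.53
tcp_pos: [0.407, -0.249, 0.1212]
orientation: [0.302, -0.013, 0.953, 0.003]
wrist_force: [-0.4, 0.6, 0.0]
finger_gap: 0.0857
grip_force: 0.0
```

Run:
```python
from g import *
p0,Q0=pose(); print(p0,get_state()["joint_pos"])
a=np.radians(35); z=np.array([np.sin(a),0,-np.cos(a)]); y=np.array([0,1,0])
M=R.from_euler("z",.01)*R.from_matrix(np.c_[np.cross(y,z),y,z])
P=np.array([.469,-.247,.027])+M.apply([0,0,.008])
for d in(.03,0): print(Q0.inv().apply(P-M.apply([0,0,d])-p0)*1e3,np.degrees((Q0.inv()*M).as_rotvec()))
```

```text
[ 0.407  -0.249   0.1212] [-1.041  -0.0517 -0.868   0.4249  0.5267 -0.9781]
[ 3.4375  0.7904 90.7431] [0.3948 0.1216 0.8341]
[  3.5026   0.5842 120.7423] [0.3948 0.1216 0.8341]
```

>>> {"api": "jog_arm", "payload": {
  "moves": [
    {"slide": [3.5,0.6,40],"angular": [0.4,0,0.8],"fingers": 0},
    {"slide": [3.5,0.6,75],"angular": [0.4,0,0.8],"fingers": 0},
    {"slide": [3.5,0.6,100],"angular": [0.4,0,0.8],"fingers": 0},
    {"slide": [3.5,0.6,115],"angular": [0.4,0,0.8],"fingers": 0},
    {"slide": [3.5,0.6,121],"angular": [0.4,0,0.8],"fingers": 0},
    {"slide": [3.5,0.6,121],"angular": [0.4,0,0.8],"fingers": 0}
  ]
}}

```text
clock: 10.03
tcp_pos: [0.4735, -0.2464, 0.0195]
orientation: [0.301, -0.003, 0.954, 0.003]
wrist_force: [-0.4, -0.5, 0.4]
finger_gap: 0.0855
grip_force: 0.0
```

>>> {"api": "jog_arm", "payload": {
  "moves": [
    {"slide": [0,0,0],"angular": [0,0,0],"fingers": 1},
    {"slide": [0,0,0],"angular": [0,0,0],"fingers": 1},
    {"slide": [0,0,0],"angular": [0,0,0],"fingers": 1},
    {"slide": [0,0,0],"angular": [0,0,0],"fingers": 1},
    {"slide": [0,0,0],"angular": [0,0,0],"fingers": 1},
    {"slide": [0,0,0],"angular": [0,0,0],"fingers": 1},
    {"slide": [0,0,0],"angular": [0,0,0],"fingers": 1},
    {"slide": [0,0,0],"angular": [0,0,0],"fingers": 1}
  ],
  "squeeze": 70
}}

```text
clock: 10.7
tcp_pos: [0.474, -0.2486, 0.0228]
orientation: [0.303, -0.004, 0.953, 0.0]
wrist_force: [-4.2, 1.2, 7.6]
finger_gap: 0.0369
grip_force: 70.9
```

```bash
python3 - <<'E'
from g import *
p,Q=pose(); print(list(p),list(Q.as_quat()),Q.as_matrix(),get_state()["wrist_force"],get_state()["joint_pos"])
m=Q.as_matrix(); yaw=np.arctan2(-m[0,1],m[1,1]); print(yaw)
s=open("g.py").read().split("\n")
s[3]=f"RT=R.from_quat({list(Q.as_quat())}); PT=np.array({list(p)})"
s[4]=f"RG=R.from_euler('z',{yaw})"
s[5]=f"PG=np.array([.469,{p[1]},.017]); GR=RT.inv()*RG; GP=RT.inv().apply(PG-PT)"
open("g.py","w").write("\n".join(s))
E
python3 - <<'E'
from g import *
print(gauge()[0],GP,GR.as_matrix())
E
```

```text
[np.float64(0.47403301837525735), np.float64(-0.24860955737103052), np.float64(0.022779175683107417)] [np.float64(-0.0038148097635345), np.float64(0.9529798259218181), np.float64(0.00013231177711491007), np.float64(0.303009704640104)] [[-0.8163 -0.0074  0.5775]
 [-0.0072  1.      0.0026]
 [-0.5775 -0.0021 -0.8164]] [-4.2388  1.223   7.5615] [-0.8858  0.2208 -0.933  -0.0017  0.4655 -0.7931]
0.0073511387944054955
[ 0.469  -0.2486  0.017 ] [0.0074 0.     0.0018] [[-0.8164 -0.0012 -0.5775]
 [-0.      1.     -0.0021]
 [ 0.5775 -0.0017 -0.8164]]
```

>>> {"api": "jog_arm", "payload": {
  "moves": [
    {"slide": [-17,0,-25],"angular": [0,0,0],"fingers": 1},
    {"slide": [-40,0,-57],"angular": [0,0,0],"fingers": 1},
    {"slide": [-63,0,-90],"angular": [0,0,0],"fingers": 1},
    {"slide": [-86,0,-123],"angular": [0,0,0],"fingers": 1},
    {"slide": [-110,0,-155],"angular": [0,0,0],"fingers": 1},
    {"slide": [-133,0,-188],"angular": [0,0,0],"fingers": 1},
    {"slide": [-156,0,-220],"angular": [0,0,0],"fingers": 1},
    {"slide": [-180,0,-255],"angular": [0,0,0],"fingers": 1},
    {"slide": [-180,0,-255],"angular": [0,0,0],"fingers": 1}
  ]
}}

```text
clock: 11.45
tcp_pos: [0.4761, -0.25, 0.344]
orientation: [0.307, -0.006, 0.952, -0.004]
wrist_force: [0.9, -2.2, -0.3]
finger_gap: 0.0366
grip_force: 71.1
```

Run:
```python
from g import *
for a in((1,-.07,.03),(1,-.035,.006)): print(goal(*a))
```

```text
(array([-45.2513, 460.5234, -23.796 ]), array([ 0.3212, 45.4934,  4.1079]), array([0.4952, 0.2112, 0.3843]))
(array([-27.1631, 460.4691,  14.5943]), array([ 0.3212, 45.4934,  4.1079]), array([0.5029, 0.2107, 0.3426]))
```

>>> {"api": "jog_arm", "payload": {
  "moves": [
    {"slide": [-45,40,-24],"angular": [0,6,0],"fingers": 1},
    {"slide": [-45,80,-24],"angular": [0,13,0.5],"fingers": 1},
    {"slide": [-45,120,-24],"angular": [0,20,1],"fingers": 1},
    {"slide": [-45,160,-24],"angular": [0,26,2],"fingers": 1},
    {"slide": [-45,200,-24],"angular": [0,32,2],"fingers": 1},
    {"slide": [-45,240,-24],"angular": [0,38,3],"fingers": 1},
    {"slide": [-45,280,-24],"angular": [0.3,45.5,4.1],"fingers": 1},
    {"slide": [-45,320,-24],"angular": [0.3,45.5,4.1],"fingers": 1},
    {"slide": [-45,360,-24],"angular": [0.3,45.5,4.1],"fingers": 1},
    {"slide": [-45,400,-24],"angular": [0.3,45.5,4.1],"fingers": 1}
  ]
}}

```text
clock: 12.28
tcp_pos: [0.4943, 0.153, 0.3767]
orientation: [-0.092, 0.03, 0.995, 0.007]
wrist_force: [1.1, -0.7, -2.2]
finger_gap: 0.0367
grip_force: 70.8
```

Run:
```python
from g import *
print(pose()[0],get_state()["joint_pos"],tipin(1))
for a in((1,-.07,.03),(1,-.035,.006)): print(goal(*a))
```

```text
[0.4943 0.153  0.3767] [0.1212 0.3559 0.4157 1.8108 0.0419 0.1781] (array([-62.92  , -56.9635,  30.3868]), array([0.4278, 0.8604, 0.4059]))
(array([ 3.9605, 58.1913, -6.5019]), array([ 0.5847, -0.8596,  0.0857]), array([0.4952, 0.2112, 0.3843]))
(array([-11.3472,  57.8132,  33.0776]), array([ 0.5847, -0.8596,  0.0857]), array([0.5029, 0.2107, 0.3426]))
```

>>> {"api": "jog_arm", "payload": {
  "moves": [
    {"slide": [4,38,-6],"angular": [0.6,-0.9,0],"fingers": 1},
    {"slide": [4,58,-6],"angular": [0.6,-0.9,0],"fingers": 1},
    {"slide": [-6,58,18],"angular": [0.6,-0.9,0],"fingers": 1},
    {"slide": [-6,58,18],"angular": [0.6,-0.9,0],"fingers": 1},
    {"slide": [-6,58,18],"angular": [0.6,-0.9,0],"fingers": 1}
  ]
}}

```text
clock: 12.7
tcp_pos: [0.4991, 0.2086, 0.3593]
orientation: [-0.084, 0.03, 0.996, 0.001]
wrist_force: [-0.2, -1.3, -1.4]
finger_gap: 0.0369
grip_force: 70.8
```

Run:
```python
from g import *
print(pose()[0],tipin(1))
t=read_camera("top"); s=read_camera("scene"); out=[]
p,G=gauge(); m,M=mouth(1)
for c,(u,v),d in((s,(330,180),(.16,2.18)),(t,(205,140),(.08,1.21))):
    i=cv2.resize(c["color"][v:v+100,u:u+80],None,fx=5,fy=5,interpolation=cv2.INTER_CUBIC)
    for col,P in [((255,0,0),p+G.apply([.15,y,-.005])) for y in(-.025,.025)]+[((0,255,0),m+M.apply([-.03,y,0])) for y in(-.075,.075)]+[((0,255,255),m+M.apply([0,y,.032])) for y in(-.075,.075)]:
        k=(np.array(proj(c,P))+d-[u,v]+.5)*5-.5; cv2.drawMarker(i,tuple(int(x) for x in k),col,0,9)
    out.append(i)
cv2.imwrite("pics/e1.png",np.hstack(out)[:,:,::-1])
```

```text
[0.4991 0.2086 0.3593] (array([-49.3786,  -2.171 ,  21.3116]), array([-0.1133, -0.0428,  0.057 ]))
```

View pics/e1.png

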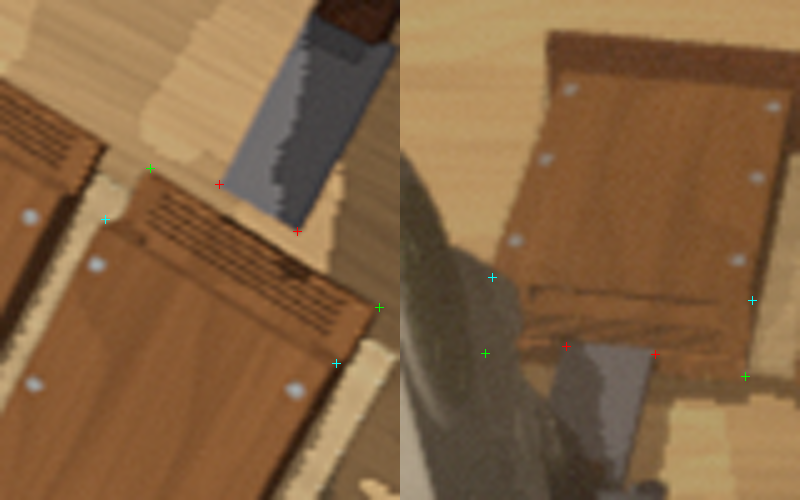

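In the crops the predicted blade corners, strip corners and front-board corners all fall on the picture to within a few mm (the tip is at (258,208) in the left crop). Next I'll bring the tip over the strip and feel for the back board.

Run:
```python
from g import *
for a in((1,-.03,.008),(1,-.012,.004),(1,-.012,0)): print(goal(*a,pitch=1))
print(pose()[1].inv().apply(mouth(1)[1].as_matrix().T))
```

```text
(array([-13.0216,   2.8561,  17.2846]), array([0.014 , 1.2314, 0.0358]), array([0.5099, 0.2102, 0.342 ]))
(array([-25.3509,   2.8526,  30.9955]), array([0.014 , 1.2314, 0.0358]), array([0.5198, 0.2096, 0.3265]))
(array([-23.0276,   2.8615,  34.2516]), array([0.014 , 1.2314, 0.0358]), array([0.5169, 0.2098, 0.3237]))
[[-0.814  -0.0007  0.5808]
 [-0.0018  1.     -0.0014]
 [-0.5808 -0.0022 -0.814 ]]
```

>>> {"api": "jog_arm", "payload": {
  "moves": [
    {"slide": [-13,3,17],"angular": [0,1.2,0],"fingers": 1},
    {"slide": [-20,3,25],"angular": [0,1.2,0],"fingers": 1},
    {"slide": [-25,3,31],"angular": [0,1.2,0],"fingers": 1},
    {"slide": [-25,3,31],"angular": [0,1.2,0],"fingers": 1},
    {"slide": [-25,3,31],"angular": [0,1.2,0],"fingers": 1}
  ]
}}

```text
clock: 13.22
tcp_pos: [0.5202, 0.21, 0.3263]
orientation: [-0.092, 0.03, 0.995, 0.002]
wrist_force: [1.2, -0.2, -1.5]
finger_gap: 0.0368
grip_force: 71.1
```

>>> {"api": "jog_arm", "payload": {
  "moves": [
    {"slide": [1,0,1.6],"angular": [0,0,0],"fingers": 1},
    {"slide": [1,0,1.6],"angular": [0,0,0],"fingers": 1}
  ]
}}

```text
clock: 13.38
tcp_pos: [0.519, 0.2103, 0.3258]
orientation: [-0.091, 0.03, 0.995, 0.002]
wrist_force: [4.7, -1.7, 0.1]
finger_gap: 0.0365
grip_force: 71.1
```

Run:
```python
from g import *
print(tipin(1),mouth(1)[1].inv().apply(get_state()["wrist_force"]))
```

```text
(array([-12.0386,   0.7714,   9.5547]), array([-0.041 ,  0.7467,  0.0667])) [ 3.3509 -1.4474  3.4948]
```

>>> {"api": "jog_arm", "payload": {
  "moves": [
    {"slide": [-0.9,0,-1.2],"angular": [0,0,0],"fingers": 1},
    {"slide": [-5,0,1.7],"angular": [0,0,0],"fingers": 1},
    {"slide": [-9,0,4.6],"angular": [0,0,0],"fingers": 1},
    {"slide": [-13,0,7.5],"angular": [0,0,0],"fingers": 1},
    {"slide": [-16,0,9.5],"angular": [0,0,0],"fingers": 1}
  ]
}}

```text
clock: 13.8
tcp_pos: [0.533, 0.21, 0.312]
orientation: [-0.093, 0.029, 0.995, 0.002]
wrist_force: [2.6, 0.0, 3.7]
finger_gap: 0.0369
grip_force: 71.4
```

Run:
```python
from g import *
print(tipin(1),mouth(1)[1].inv().apply(get_state()["wrist_force"]))
```

```text
(array([7.559 , 1.517 , 9.2972]), array([-0.045 ,  0.9037,  0.1198])) [-0.8109  0.2125  4.4762]
```

>>> {"api": "jog_arm", "payload": {
  "moves": [
    {"slide": [-3.4,0,1.2],"angular": [0,0,0],"fingers": 1},
    {"slide": [-6.5,0,3.6],"angular": [0,0,0],"fingers": 1},
    {"slide": [-9.8,0,6],"angular": [0,0,0],"fingers": 1},
    {"slide": [-13,0,8.3],"angular": [0,0,0],"fingers": 1}
  ]
}}

```text
clock: 14.13
tcp_pos: [0.5439, 0.2092, 0.3014]
orientation: [-0.093, 0.03, 0.995, 0.002]
wrist_force: [0.7, -0.5, 2.3]
finger_gap: 0.037
grip_force: 71.2
```

Run:
```python
from g import *
print(tipin(1),mouth(1)[1].inv().apply(get_state()["wrist_force"]))
t=read_camera("top"); s=read_camera("scene"); out=[]
for c,(u,v) in((s,(330,180)),(t,(205,140))): out.append(cv2.resize(c["color"][v:v+100,u:u+80],None,fx=5,fy=5,interpolation=cv2.INTER_CUBIC))
cv2.imwrite("pics/f1.png",np.hstack(out)[:,:,::-1])
```

```text
(array([22.7996,  1.3331,  9.4758]), array([-0.0536,  0.9396,  0.1007])) [-1.1304 -0.5019  2.1746]
```

View pics/f1.png

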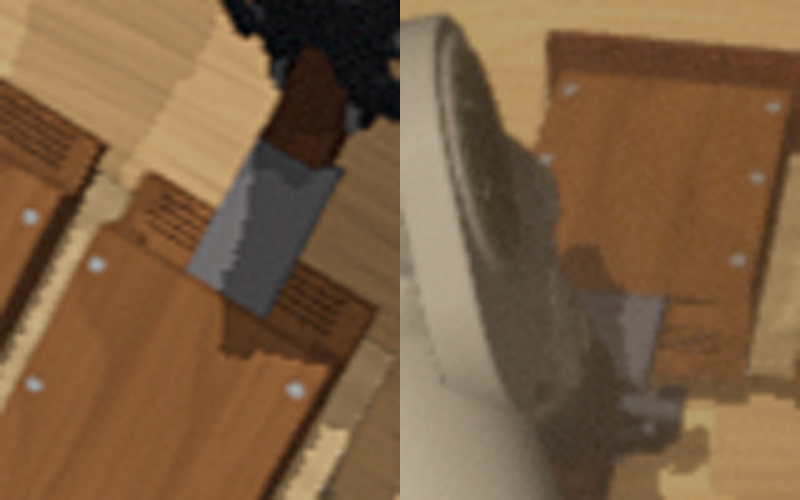

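The blade tip meets the front board's edge at about (228,295) in the left crop with no push-back, so I'll go on in.

>>> {"api": "jog_arm", "payload": {
  "moves": [
    {"slide": [-3.4,0,1.6],"angular": [0,0,0],"fingers": 1},
    {"slide": [-6.5,0,4.2],"angular": [0,0,0],"fingers": 1},
    {"slide": [-9.8,0,6.6],"angular": [0,0,0],"fingers": 1},
    {"slide": [-13,0,9],"angular": [0,0,0],"fingers": 1},
    {"slide": [-16,0,11.2],"angular": [0,0,0],"fingers": 1}
  ]
}}

```text
clock: 14.65
tcp_pos: [0.5575, 0.2083, 0.2876]
orientation: [-0.093, 0.03, 0.995, 0.002]
wrist_force: [1.6, -0.7, 2.3]
finger_gap: 0.0369
grip_force: 71.2
```

Run:
```python
from g import *
print(tipin(1),mouth(1)[1].inv().apply(get_state()["wrist_force"]))
for x in(.06,.09): print(goal(1,x,.0035)[:2])
```

```text
(array([42.2405,  1.3133,  9.3616]), array([-0.052 ,  0.9271,  0.1001])) [-0.4365 -0.5748  2.7706]
(array([-13.1747,  -1.1014,  11.6788]), array([ 0.0164, -0.9269,  0.1133]))
(array([-37.9429,  -1.155 ,  28.6061]), array([ 0.0164, -0.9269,  0.1133]))
```

The left crevice admits the blade: it is about 42 mm in and moving freely. Continuing.

>>> {"api": "jog_arm", "payload": {
  "moves": [
    {"slide": [-5,0,4],"angular": [0,-0.3,0],"fingers": 1},
    {"slide": [-10,0,8],"angular": [0,-0.5,0],"fingers": 1},
    {"slide": [-15,0,12],"angular": [0,-0.7,0],"fingers": 1},
    {"slide": [-20,0,15.5],"angular": [0,-0.9,0],"fingers": 1},
    {"slide": [-26,0,19.5],"angular": [0,-0.9,0],"fingers": 1},
    {"slide": [-32,0,24],"angular": [0,-0.9,0],"fingers": 1},
    {"slide": [-38,0,28],"angular": [0,-0.9,0],"fingers": 1}
  ]
}}

```text
clock: 15.23
tcp_pos: [0.5902, 0.2065, 0.2535]
orientation: [-0.084, 0.03, 0.996, 0.002]
wrist_force: [2.5, 0.0, 7.3]
finger_gap: 0.0372
grip_force: 72.2
```

Run:
```python
from g import *
print(tipin(1),mouth(1)[1].inv().apply(get_state()["wrist_force"]))
for x in(.105,.115): print(goal(1,x,.0035)[:2])
```

```text
(array([89.8178,  1.6246, 10.9796]), array([-0.0196, -0.0734,  0.1272])) [-3.3827  0.1655  6.9149]
(array([-11.6473,  -1.339 ,   9.8524]), array([0.0574, 0.0737, 0.115 ]))
(array([-19.8035,  -1.3612,  15.6381]), array([0.0574, 0.0737, 0.115 ]))
```

>>> {"api": "jog_arm", "payload": {
  "moves": [
    {"slide": [-4.3,0,0.7],"angular": [0,0,0],"fingers": 1},
    {"slide": [-8,0,3.3],"angular": [0,0,0],"fingers": 1},
    {"slide": [-12,0,6.2],"angular": [0,0,0],"fingers": 1},
    {"slide": [-14.5,0,8],"angular": [0,0,0],"fingers": 1}
  ]
}}

```text
clock: 15.57
tcp_pos: [0.6023, 0.2056, 0.2418]
orientation: [-0.086, 0.03, 0.996, 0.002]
wrist_force: [0.1, -0.8, 1.3]
finger_gap: 0.0372
grip_force: 71.5
```

Run:
```python
from g import *
print(tipin(1),mouth(1)[1].inv().apply(get_state()["wrist_force"]))
```

```text
(array([106.536 ,   1.3139,  10.7513]), array([-0.0607,  0.1204,  0.087 ])) [-0.8185 -0.7666  1.0455]
```

>>> {"api": "jog_arm", "payload": {
  "moves": [
    {"slide": [-1.6,0,1.2],"angular": [0,0,0],"fingers": 1},
    {"slide": [-3.3,0,2.4],"angular": [0,0,0],"fingers": 1},
    {"slide": [-4.9,0,3.5],"angular": [0,0,0],"fingers": 1}
  ]
}}

```text
clock: 15.82
tcp_pos: [0.6061, 0.2054, 0.2381]
orientation: [-0.086, 0.03, 0.996, 0.002]
wrist_force: [0.2, -0.3, -0.6]
finger_gap: 0.0368
grip_force: 71.1
```

Run:
```python
from g import *
print(tipin(1),mouth(1)[1].inv().apply(get_state()["wrist_force"]))
```

```text
(array([111.8834,   1.418 ,  10.8268]), array([-0.0725,  0.115 ,  0.0969])) [ 0.5596 -0.3087 -0.2812]
```

>>> {"api": "jog_arm", "payload": {
  "moves": [
    {"slide": [-1.6,0,1.2],"angular": [0,0,0],"fingers": 1},
    {"slide": [-3.3,0,2.4],"angular": [0,0,0],"fingers": 1},
    {"slide": [-4.9,0,3.5],"angular": [0,0,0],"fingers": 1}
  ]
}}

```text
clock: 16.07
tcp_pos: [0.6063, 0.2055, 0.2378]
orientation: [-0.088, 0.029, 0.996, 0.002]
wrist_force: [-18.9, -1.1, 25.0]
finger_gap: 0.0367
grip_force: 73.5
```

Run:
```python
from g import *
print(tipin(1),mouth(1)[1].inv().apply(get_state()["wrist_force"]))
t=read_camera("top"); s=read_camera("scene"); out=[]
for c,(u,v) in((s,(330,180)),(t,(205,140))): out.append(cv2.resize(c["color"][v:v+100,u:u+80],None,fx=5,fy=5,interpolation=cv2.INTER_CUBIC))
cv2.imwrite("pics/g1.png",np.hstack(out)[:,:,::-1])
```

```text
(array([112.1721,   1.53  ,  10.1186]), array([-0.0581,  0.3797,  0.112 ])) [-30.9344  -2.2884   4.4258]
```

View pics/g1.png

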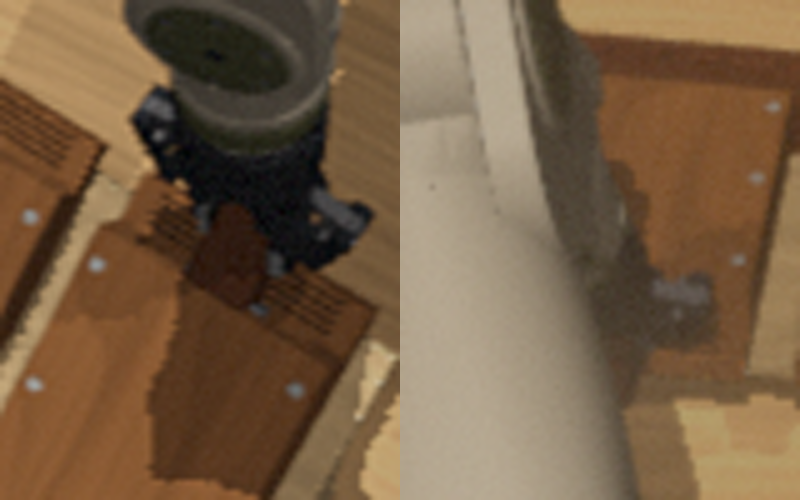

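In the crop the handle sits against the front board at about (225,300), the blade is hidden inside, and 31 N of push-back shows the shoulder is seated. I'll ease off, release and withdraw.

>>> {"api": "jog_arm", "payload": {
  "moves": [
    {"slide": [3.5,0,-2.5],"angular": [0,0,0],"fingers": 1},
    {"slide": [3.5,0,-2.5],"angular": [0,0,0],"fingers": 1},
    {"slide": [3.5,0,-2.5],"angular": [0,0,0],"fingers": 0},
    {"slide": [3.5,0,-2.5],"angular": [0,0,0],"fingers": 0},
    {"slide": [3.5,0,-2.5],"angular": [0,0,0],"fingers": 0},
    {"slide": [3.5,0,-2.5],"angular": [0,0,0],"fingers": 0},
    {"slide": [3.5,0,-2.5],"angular": [0,0,0],"fingers": 0}
  ]
}}

```text
clock: 16.75
tcp_pos: [0.6078, 0.2053, 0.2369]
orientation: [-0.085, 0.03, 0.996, 0.002]
wrist_force: [0.0, -0.1, 0.6]
finger_gap: 0.0852
grip_force: 0.0
```

>>> {"api": "jog_arm", "payload": {
  "moves": [
    {"slide": [0,0,-10],"angular": [0,0,0],"fingers": 0},
    {"slide": [0,0,-25],"angular": [0,0,0],"fingers": 0},
    {"slide": [0,0,-50],"angular": [0,0,0],"fingers": 0},
    {"slide": [0,0,-85],"angular": [0,0,0],"fingers": 0},
    {"slide": [30,0,-120],"angular": [0,0,0],"fingers": 0},
    {"slide": [70,0,-140],"angular": [0,0,0],"fingers": 0},
    {"slide": [110,0,-150],"angular": [0,0,0],"fingers": 0},
    {"slide": [150,0,-150],"angular": [0,0,0],"fingers": 0},
    {"slide": [150,0,-150],"angular": [0,0,0],"fingers": 0}
  ]
}}

```text
clock: 17.5
tcp_pos: [0.4793, 0.213, 0.4142]
orientation: [-0.085, 0.029, 0.996, 0.002]
wrist_force: [-0.0, 1.0, 1.2]
finger_gap: 0.0854
grip_force: 0.0
```

Run:
```python
from g import *
print(get_state()["wrist_force"])
t=read_camera("top"); s=read_camera("scene"); out=[]
for c,(u,v) in((s,(330,180)),(t,(205,140))): out.append(cv2.resize(c["color"][v:v+100,u:u+80],None,fx=5,fy=5,interpolation=cv2.INTER_CUBIC))
cv2.imwrite("pics/h1.png",np.hstack(out)[:,:,::-1])
```

```text
[-0.0422  0.9987  1.1962]
```

View pics/h1.png

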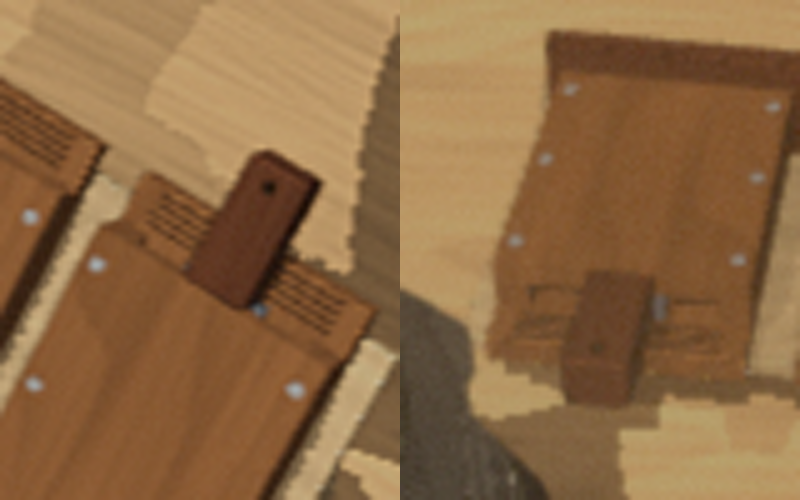

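The handle rests squarely against the left box's front board at about (215,285), with only a few mm of blade still showing, and the gripper is clear. Handing in.

```bash
python3 -c "
from workcell import *
print(hand_in())"
```

```text
the job is handed in; nothing more can be done
None
```

The gauge is in the left box's crevice, slid in while held until the handle's shoulder met the front board; I never tried the right box because the left one fitted, and the job is handed in (no verdict came back).

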